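# Hold the bolt head behind the bracket

### The job

The nut runner is spinning the bolt along with the nut. Pull the alignment pin out of the gap behind the bracket, stand it head up in the tool cup and let go of it, then reach down into the gap, grip the bolt head squarely between both fingers and hold it so that it no longer turns. Finish while still holding the head firmly; keep the cup standing and leave the other things on the bench where they are.

Things in the scene. Friction and masses are not known exactly. Their poses are not given: they have to be found in the camera images.
- bracket: Fixed bolting fixture. Origin: on the bench, under the middle of the gap; x along the bolt, away from the nut runner; y along the plates; z up. Base plate 10 mm thick (x -205 to +45, y +-70 mm). Grey upright bracket plate at x -34 to -24 mm, y +-70, top 115 mm above the bench. Behind it a 48 mm gap, open above and at both ends. Yaw up to 0.35 rad either way.
- backing_plate (a point): Middle of the top edge of the grey backing plate that closes the gap on its far side (bracket x +24 to +34 mm, y +-70 mm), 103 mm above the bench. Axes as the bracket's.
- runner (a point): Top of the blue cylindrical nut runner, 101 mm above the bench, on the near side of the bracket plate: 52 mm diameter, along the bolt's line, bracket x -75 to -211 mm. Its turning steel socket, 32 mm diameter, covers the nut between it and the plate. Leave it alone.
- collar (a point): Centre of the mouth of the steel collar in the gap, at bracket x 0, y +42 mm: 25 mm outside, 16.6 mm bore, 30 mm tall on the base plate, mouth 40 mm above the bench. The pin starts in it.
- bolt_head (a point): Centre of the hex bolt head in the middle of the gap, 75 mm above the bench, 40 mm below the bracket plate's top; axes as the bracket's. 24 mm across flats, 27.7 mm across corners, 18 mm long along x (x -9 to +9 mm, midway between the plates). Reached from above, fingers closing along the bracket's y.
- bolt (a joint): Bolt angle about the bracket's x axis, rad. At 0 and every 1.047 rad two flats face the bracket's +-y. The runner is left on: bolt and nut turn at about 0.25 rad/s from the start, in the growing sense, with a stall torque of about 0.12 N m. A firm two-finger grip (about 35 N) squares the flats to the fingers and stops it.
- pin: Loose steel alignment pin, about 0.2 kg, upright in the collar beside the bolt head, where it bars a finger. Origin: centre of its foot; z towards its head. Shank 14 mm diameter, 140 mm long; round head 20 mm diameter from 140 to 175 mm above the foot. At the start its foot is 10 mm above the bench, its head at 150 to 185 mm, above the plates.
- cup: Heavy steel tool cup, about 0.7 kg, empty, loose on the bench, 100 mm high, 64 mm outside at the rim, narrower below (inside about 43 mm at the floor), floor about 5 mm thick. Origin: centre of its underside, z up. A pin let go in it leans on the rim. It is left or right, the fixture on the other side.
- elbow: brass pipe elbow with a steel collar, about 90 x 45 mm, 32 mm high, lying between the fixture and the cup. Bystander, origin at its underside; leave it alone.
- spare_bolt: loose hex bolt standing on its head, 57 mm high, between the fixture and the cup. Bystander, origin at its underside; leave it alone.
- ferrule: steel tube ferrule, 34 mm diameter, 45 mm high, standing on end. Bystander, origin at its underside; leave it alone.
- die: dark steel die block, 50 x 45 mm, 54 mm high. Bystander, origin at its underside; leave it alone.
- die_handle: steel disc (60 mm) with an upright black handle, 112 mm high. Bystander, origin at its underside; leave it alone.
- spanner: steel spanner lying flat, left of the work. Bystander, origin at its underside; leave it alone.
- grease_tin: pale metal tin, 70 mm diameter, 90 mm high, right of the work. Bystander, origin at its underside; leave it alone.
Not all that is in view belongs to the job. Leave any blue or red look-alike of the cup alone.

How it is judged:
By the outcome, as a careful person would: the job done as asked, in the order asked, and still so for the second after the job is handed in, while the arm keeps its last pose, push and grip.
It also fails if it takes over 54 s, if anything falls off the work surface, if the arm or the gripper's body presses on something with over 40 N, if the wrist force passes 120 N, or if a joint passes its speed limit or range.

### The arm

A 7-joint arm with a two-finger parallel gripper is mounted at the origin on the work surface. World frame = base frame: x ahead of the robot, y to its left, z up, the work surface at z = 0. Lengths are in mm, angles in rad, forces in N, time in s.
With the tool pointing down it reaches from about 400 to 875 mm from the base axis. Payload 4.4 kg.
Tool frame: the origin (TCP) lies at the very end of the fingers, on their centre line; the grasp point (between the pads) lies 19 mm behind it; z points along the fingers, y is the line along which they close (so a half turn about z gives the same grasp; the last joint's range is limited). The gripper opens to 85 mm and grips with 20 to 120 N. Pads are 22 mm wide; open, the fingers measure 114 mm over their backs; the gripper's body (76 mm by 85 mm) begins 54 mm behind the grasp point. The pads swing forward as they close: fully open they stand 13 mm farther back than shut.
Start: joints at [-1.224, 0.628, 0.038, 1.517, -0.027, 0.996, -0.02], TCP at [260.743, 595.425, 231.313] pointing down, gripper open.
Joint ranges: [-3.06, 3.06], [-0.37, 2.12], [-1.25, 1.32], [0.18, 2.47], [-1.1, 4.24], [0.23, 1.98], [-2.94, 2.94]. Speed limits (rad/s): [2.57, 2.57, 3.14, 3.14, 3.14, 3.14, 3.14].

### API

Orientations are given as [roll, pitch, yaw] about the fixed x, y, z axes, in that order (R = Rz(yaw) Ry(pitch) Rx(roll)).
In Python, from cell import monitor, viewer, workorder gives the robot as it stands.
- The arm moves only by the tool arm_command, never from a script. Its argument "series" is one flat list of numbers, 5 for each row, row after row: the opening in per cent of the stroke, from 0 (shut) to 100 (fully open), then the shift along the tool's x, y, z in cm, then the turn about the tool's z in degrees. In form: [claw, x, y, z, roll, claw, x, y, z, roll, ...]. A call has exactly 5 rows; each row is the pose to reach, as a shift and turn from the pose commanded when the call began, along the tool's axes at that moment; what a row does not reach only later rows make up. A row lasts 1/12 s, in which the tool goes at most 41.7 mm and 7.16 degrees, less where a joint would pass 70% of its speed; a pose out of reach is approached as far as the arm can. A call with a gripper value outside its range is refused whole. The fingers move at their own pace and stop on an object; the grip force is fixed at half the most. Time passes only in rows, so rows that repeat a pose let the fingers close, or fill a call up. It gives the time, the measured TCP pose, the force, the opening and the grip force at its end, in the units of the state.
- monitor.read_state(): the state, without advancing time (a new reading comes with each control period).
- viewer.get_image(name): name is "scene" or "top" or "wrist"; returns (picture, depth): 420x560x3 uint8, red, green, blue; 420x560 float32, mm along the optical axis (not along the pixel's ray), 0 where there is no reading.
- viewer.camera_model(name): a dict with "mtx" (3x3 intrinsics, pixels), "R" (3x3) and "t" (3): a world point X has camera coordinates R X + t. Camera axes: x right, y down, z forward; pixel columns grow to the right and rows downward; lengths in mm; the calibration is good to about 2 mm. The wrist camera is an equidistant fisheye: a pixel r from the principal point sees the ray r / f radians off the axis. A picture is of the moment at which its call begins: read the wrist's pose just before it. camera_model takes no time and is no camera call; for the wrist camera it gives the pose at the moment of the call.
- workorder.finish_job(): hands the job in; it is judged then, once.
The state is a dict: "clock": time; "qpos": joint angles; "qd": joint speeds; "tau": joint torques, N m; "eef_pos": TCP position; "tool_rot": TCP orientation; "force": force on the tool from outside, world axes, zero at the start; "torque": the same for the moment, N m; "width": finger opening in mm; "gripper_force": force on a finger pad.
Only numpy, scipy, OpenCV 4.12 (cv2) and the standard library are available. Lean on these libraries where they do the work, as an engineer would, in place of code of your own. Each camera call takes 0.05 s, during which the arm holds its last target. There are 200 camera calls.

## Working session

There is one attempt and no reset: what is moved stays moved. The work goes in short steps, Python scripts to look and compute and a tool call to move; the robot and the scene stay as the last step left them, time stands still between calls to the robot, and variables do not carry over. Pictures are saved under pics/ and viewed, at most 12 in all, crops included, and the job is handed in when it is done.

Besides the shell and the picture viewer there is one more tool, called as name(argument=value, ...) on one line, values as JSON. arm_command: Moves the arm, as the interface text tells. Its arguments: {"type":"object","properties":{"series":{"type":"array","items":{"type":"number"}}},"required":["series"]}

```bash
ls; mkdir -p pics
cat > h.py <<'E'
import numpy as np,cv2
from cell import monitor,viewer,workorder
def grab(n):
    m=viewer.camera_model(n); p,d=viewer.get_image(n); return p,d,{k:np.array(v,float) for k,v in m.items() if k in('mtx','R','t')}
def cloud(d,m):
    v,u=np.mgrid[:420,:560]; K=m['mtx']
    P=np.stack([(u-K[0,2])/K[0,0]*d,(v-K[1,2])/K[1,1]*d,d],-1)
    return (P-m['t'])@m['R']   # R^T(P-t)
def save(n,p,s=1): cv2.imwrite('pics/'+n,cv2.resize(p[:,:,::-1],None,fx=s,fy=s,interpolation=cv2.INTER_CUBIC))
E
python3 - <<'E'
from h import *
s=monitor.read_state(); print({k:np.round(s[k],3) for k in s})
for n in('top','scene'):
    p,d,m=grab(n); np.savez(n+'.npz',p=p,d=d,**m); save(n+'0.png',p,1.4); print(n,m['mtx'].round(1).tolist(),m['R'].round(3).tolist(),m['t'].round(0), (d>0).mean())
E
```

```text
pics
{'clock': np.float64(0.0), 'qpos': array([-1.224,  0.629,  0.038,  1.518, -0.027,  0.996, -0.02 ]), 'qd': array([ 0.   ,  0.001,  0.001, -0.001, -0.002,  0.001,  0.002]), 'tau': array([ 1.0000e-03, -5.6341e+01,  1.2260e+00, -1.9345e+01,  1.1000e-02,
        1.1000e-02,  0.0000e+00]), 'eef_pos': array([260.474, 594.869, 230.394]), 'tool_rot': array([-3.14 ,  0.   ,  2.729]), 'force': array([ 0.783,  0.553, -0.426]), 'torque': array([-0.008, -0.008,  0.001]), 'gripper_force': np.float64(0.0), 'width': np.float64(85.655)}
top [[398.3, 0.0, 285.3], [0.0, 398.3, 211.0], [0.0, 0.0, 1.0]] [[0.017, -1.0, 0.013], [-0.986, -0.019, -0.168], [0.168, -0.01, -0.986]] [ -13.  578. 1122.] 0.9958843537414966
scene [[494.0, 0.0, 281.3], [0.0, 494.0, 210.6], [0.0, 0.0, 1.0]] [[-0.472, 0.881, -0.014], [0.486, 0.247, -0.839], [-0.736, -0.403, -0.545]] [ 279. -217. 1916.] 0.9959481292517007
```

View pics/top0.png

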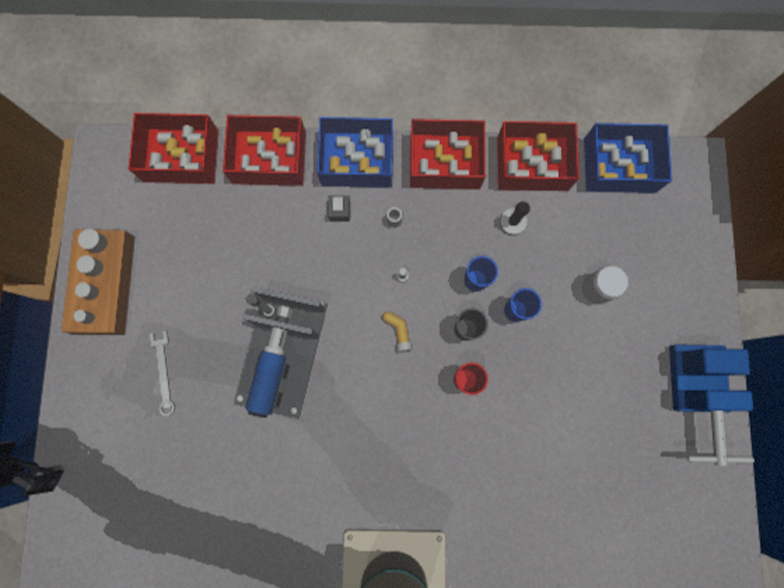

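View pics/scene0.png

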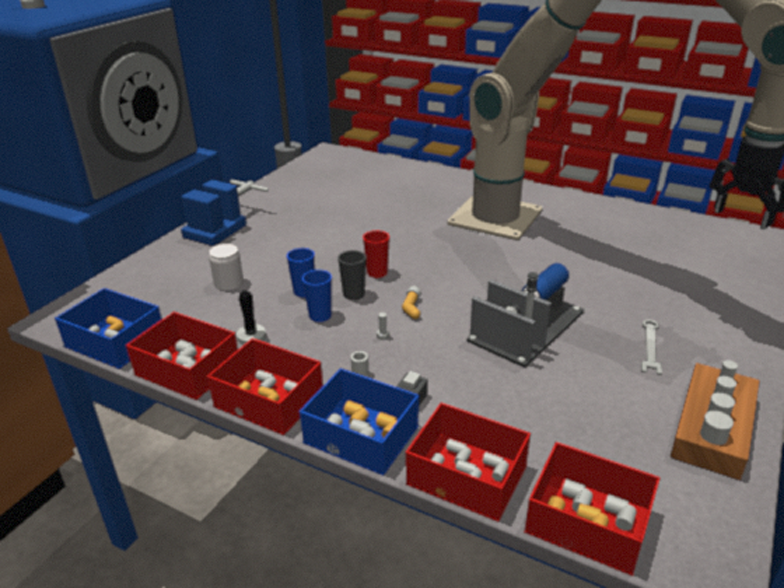

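The top view (1.4x) shows the fixture at about (280,345), with the pin head near (253,299). There are four cup-like objects: blue at (481,273) and (524,305), red at (471,378), and dark grey steel at (471,325). The grey one fits "steel tool cup", since the blue and red ones are the look-alikes. The scene view shows the same grey cup at (352,274), upright. I'll confirm in one crop and measure at the same time.

Run:
```python
from h import *
z=np.load('top.npz'); p,d=z['p'],z['d']; X=cloud(d,z)
save('crop1.png',p[170:300,160:400],3.3)
def roi(u0,u1,v0,v1): 
    a=X[v0:v1,u0:u1].reshape(-1,3); return a
F=roi(165,240,195,300)
t=F[(F[:,2]>160)&(F[:,2]<200)]; print('pin head',len(t),np.median(t,0),t.min(0),t.max(0))
for lo,hi in((109,121),(97,107)):
    q=F[(F[:,2]>lo)&(F[:,2]<hi)]; print(lo,len(q),q.mean(0))
q=F[(F[:,2]>98)&(F[:,2]<122)]
# plates long thin: print pts by rotating with fitted yaw
r=F[(F[:,2]>85)&(F[:,2]<122)]
np.set_printoptions(suppress=True,precision=1)
# runner axis via blue
hsv=cv2.cvtColor(p,cv2.COLOR_RGB2HSV); blue=(hsv[...,0]>100)&(hsv[...,0]<130)&(hsv[...,1]>120)
M=np.zeros_like(blue);M[240:300,165:240]=1
B=X[blue&M]; B=B[B[:,2]>60]; c=B.mean(0); w,V=np.linalg.eigh(np.cov(B[:,:2].T)); a=V[:,1]; a*=np.sign(a[0]); print('runner',c,a,'yaw',np.arctan2(a[1],a[0]),len(B),B.max(0))
for lo,hi in((109,121),(97,108)):
    q=F[(F[:,2]>lo)&(F[:,2]<hi)]; 
    e=np.stack([q[:,:2]@a,q[:,:2]@[-a[1],a[0]]],1); print(lo,np.histogram(e[:,0],bins=np.arange(e[:,0].min()-1,e[:,0].max()+8,6)))
C=roi(315,357,215,250); C=C[(C[:,2]>93)&(C[:,2]<108)]
print('cup',len(C),C.min(0),C.max(0),cv2.minEnclosingCircle(C[:,:2].astype(np.float32)))
```

```text
pin head 70 [543.89637568 270.50807677 185.91692436] [535.17923684 263.18190361 160.16295234] [555.22965931 281.11366164 190.47248337]
109 201 [510.70728425 237.3659367  116.26585717]
97 706 [438.39446042 251.31326112 101.6940283 ]
runner [392.5 257.8 100.1] [ 1.  -0.2] yaw -0.23111108680894205 728 [ 452.9  292.9 1203.5]
109 (array([ 66, 104,  18,   0,   0,   5,   2,   0,   0,   1,   4,   1]), array([432.6, 438.6, 444.6, 450.6, 456.6, 462.6, 468.6, 474.6, 480.6,
       486.6, 492.6, 498.6, 504.6]))
97 (array([  5,  25,  27,  26,  27,  24,  25,  25,  26,  27,  23,  29,  27,
        25,  27,  24,  28,  29,  26,  27,  21,   4,   2,   0,   1,   0,
         0,   0,   1,  12,   1,   0,   0,   2,   2,   1,   0,   0,  19,
       101,  60,   0]), array([259.9, 265.9, 271.9, 277.9, 283.9, 289.9, 295.9, 301.9, 307.9,
       313.9, 319.9, 325.9, 331.9, 337.9, 343.9, 349.9, 355.9, 361.9,
       367.9, 373.9, 379.9, 385.9, 391.9, 397.9, 403.9, 409.9, 415.9,
       421.9, 427.9, 433.9, 439.9, 445.9, 451.9, 457.9, 463.9, 469.9,
       475.9, 481.9, 487.9, 493.9, 499.9, 505.9, 511.9]))
cup 115 [ 487.6 -178.3   93. ] [ 547.1 -116.   105.7] ((517.728759765625, -146.82308959960938), 31.731611251831055)
```

View pics/crop1.png

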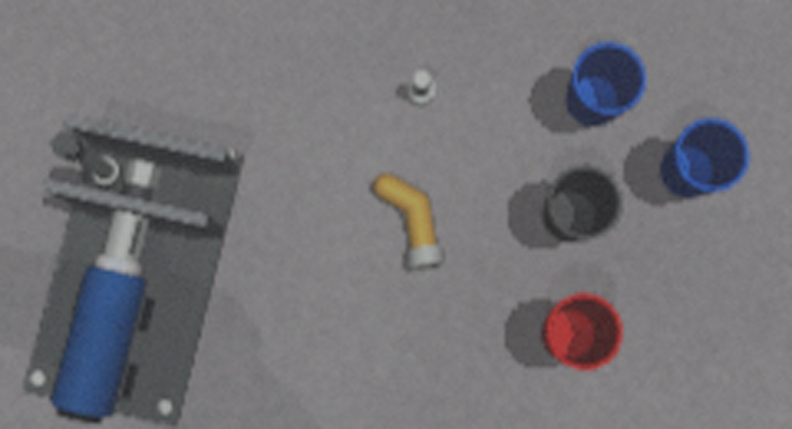

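The crop confirms the upright grey, empty cup at (583,204). Its rim measures 32 mm in radius at 100 mm, which matches the description. Next I refine the fixture frame.

```bash
cat >> h.py <<'E'
def togo(target,yaw=None):
    s=monitor.read_state(); from scipy.spatial.transform import Rotation as Ro
    R=Ro.from_euler('xyz',s['tool_rot']).as_matrix()
    print('tcp',np.round(s['eef_pos'],1),'rot',np.round(s['tool_rot'],4),'t',s['clock'],'shift cm',np.round(R.T@(np.array(target)-s['eef_pos'])/10,2))
    if yaw is not None:
        e=np.degrees(s['tool_rot'][2]-yaw); e=(e+90)%180-90; print('roll deg',round(e,2))
E
python3 - <<'E'
from h import *
z=np.load('top.npz'); p,d=z['p'],z['d']; X=cloud(d,z)
F=X[195:300,165:240].reshape(-1,3)
a=np.array([np.cos(-.231),np.sin(-.231)]); n=np.array([-a[1],a[0]])
def plate(l0,l1,z0,z1):
    q=F[(F[:,2]>z0)&(F[:,2]<z1)]; e=q[:,:2]@a; q=q[(e>l0)&(e<l1)]
    for _ in range(3):
        r=cv2.minAreaRect(q[:,:2].astype(np.float32)); f=cv2.fitLine(q[:,:2].astype(np.float32),cv2.DIST_HUBER,0,.01,.01).ravel()
        r0=np.abs((q[:,:2]-f[2:])@[-f[1],f[0]]); q=q[r0<8]
    y=np.arctan2(f[1],f[0])%np.pi-np.pi/2; c=np.array(r[0]); print(len(q),'yaw',y,'rect',r,'ext along n',(q[:,:2]@n).min(),(q[:,:2]@n).max(),'along a',np.mean(q[:,:2]@a)); 
plate(430,452,109,121); plate(485,508,97,108)
B=F[(F[:,2]>96)&(F[:,2]<106)]; B=B[B[:,0]<450]; print('ridge n',np.median(B[:,:2]@n), 'pin a,n',[544,270.5]@a,[544,270.5]@n)
E
```

```text
188 yaw -0.20574975 rect ((508.14434814453125, 236.9696044921875), (139.33428955078125, 10.355502128601074), 78.45858001708984) ext along n 277.28200685285447 416.5720965906739 along a 440.2011213579833
180 yaw -0.21087265 rect ((564.8700561523438, 225.7499237060547), (139.4585723876953, 10.621088981628418), 78.09210968017578) ext along n 279.28719243259405 418.8277516831509 along a 498.0985518714464
ridge n 342.8783570239752 pin a,n 467.6189682952895 387.86434547461175
```

```bash
python3 -c "
from h import *
togo([544.5,271.5,240],2.9376)"
```

```text
tcp [260.5 594.9 230.5] rot [-3.1399  0.      2.7289] t 0.1 shift cm [-38.99 -18.23  -0.92]
roll deg -11.96
```

arm_command(series=[100,-3,-1.4,-0.2,0,100,-7,-3.3,-0.4,0,100,-10.5,-4.9,-0.6,0,100,-14,-6.5,-0.8,0,100,-17.5,-8.2,-0.9,0])

```text
clock: 0.52
eef_pos: [389.1, 448.5, 240.2]
tool_rot: [-3.141, 0.0, 2.729]
force: [0.3, 0.2, -0.2]
width: 85.3
gripper_force: 0.0
```

arm_command(series=[100,-3.5,-1.6,0,-2,100,-7,-3.3,0,-4,100,-10.5,-4.9,0,-6,100,-14,-6.5,0,-9,100,-17.5,-8.2,0,-12])

```text
clock: 0.93
eef_pos: [516.3, 303.2, 240.0]
tool_rot: [-3.141, -0.0, 2.941]
force: [-0.4, 1.1, 0.3]
width: 85.1
gripper_force: 0.0
```

Run:
```python
from h import *
togo([544.5,271.5,240],2.9376)
p,d,m=grab('wrist'); np.savez('w1.npz',p=p,d=d,**m); save('w1.png',p,1.4); print(m['mtx'],-m['R'].T@m['t'])
```

```text
tcp [516.3 303.2 240. ] rot [-3.1413e+00 -5.0000e-04  2.9410e+00] t 0.9333 shift cm [-3.39 -2.55  0.  ]
roll deg 0.19
[[325.1922621    0.         280.08771021]
 [  0.         325.1922621  208.28595208]
 [  0.           0.           1.        ]] [437.11069933 318.63250748 381.27071953]
```

View pics/w1.png

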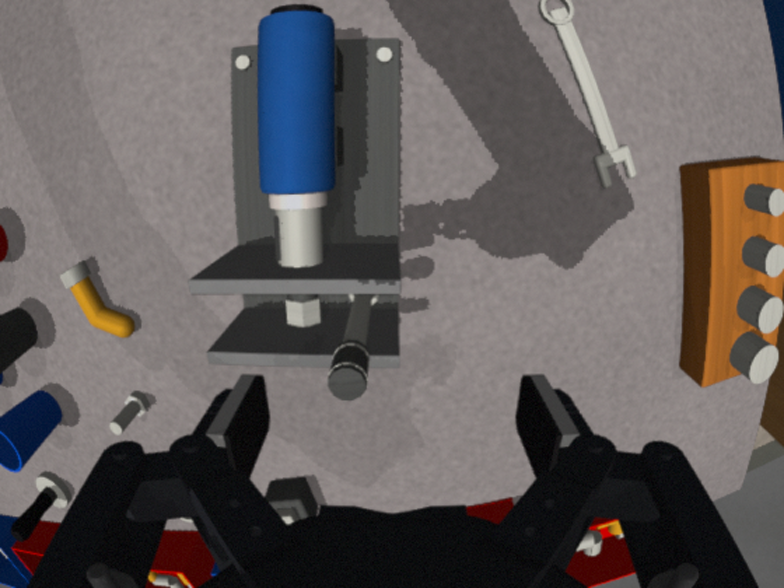

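The wrist view shows the pin head's end face at about (347,382), the bolt's hex at (303,310) and the plates level, so the yaw is right. I'll cast rays to refine.

```bash
cat >> h.py <<'E'
def ray(u,v,m,z):
    K=m['mtx']; a=np.array([u-K[0,2],v-K[1,2]]); r=np.hypot(*a); th=r/K[0,0]
    d=np.r_[a/r*np.sin(th),np.cos(th)]; d=m['R'].T@d; c=-m['R'].T@m['t']
    return c+d*(z-c[2])/d[2]
E
python3 - <<'E'
from h import *
z=np.load('w1.npz')
np.set_printoptions(suppress=True,precision=1)
print('pin',ray(347/1.4,382/1.4,z,185))
for n,u,v,h in(('bp L',191,286,115),('bp R',400,286,115),('bk L',209,359,103),('bk R',400,361,103),('head',303,306,88)):print(n,ray(u/1.4,v/1.4,z,h))
E
```

```text
pin [542.1 274.4 185. ]
bp L [493.  172.3 115. ]
bp R [520.4 306.5 115. ]
bk L [550.9 160.1 103. ]
bk R [576.9 295.5 103. ]
head [529.7 236.4  88. ]
```

```bash
python3 -c "
from h import *
togo([543.5,273.5,148],2.9416)"
```

```text
tcp [523.6 293.1 240. ] rot [-3.1357  0.0063  2.9312] t 0.9833 shift cm [-2.3  -1.44  9.23]
roll deg -0.59
```

arm_command(series=[100,-1.2,-0.9,0,0,100,-2.4,-1.8,0,0,100,-3.2,-2.4,0,0,100,-3.4,-2.5,0,0,100,-3.4,-2.5,0.5,0])

```text
clock: 1.4
eef_pos: [544.6, 273.5, 235.9]
tool_rot: [3.14, 0.001, 2.937]
force: [-0.8, 0.2, -0.1]
width: 85.2
gripper_force: 0.0
```

Run:
```python
from h import *
togo([543.5,273.5,148],2.9416)
p,d,m=grab('wrist'); np.savez('w2.npz',p=p,d=d,**m); save('w2.png',p,1.4)
```

```text
tcp [544.6 273.5 235.9] rot [3.1405e+00 1.4000e-03 2.9374e+00] t 1.4 shift cm [ 0.12 -0.04  8.79]
roll deg -0.24
```

View pics/w2.png

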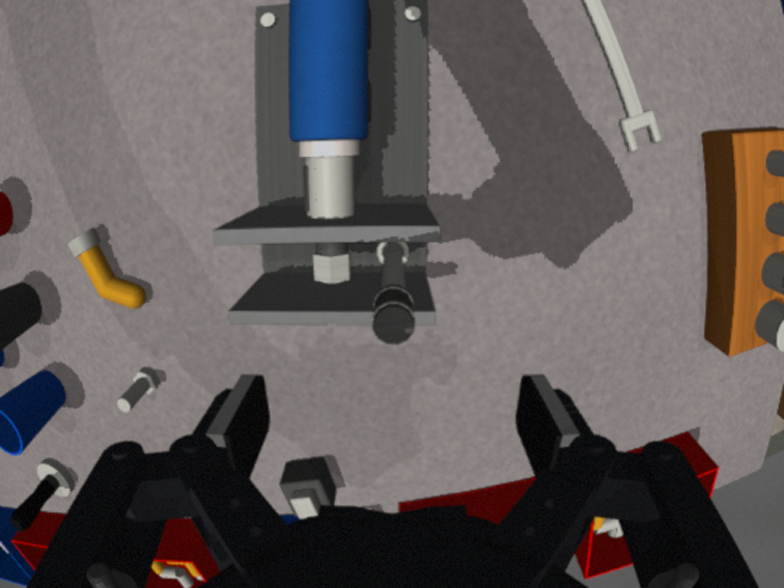

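The pin head's end face is at (394,324), centred between the fingers (391). I'll check x by ray from the same picture.

Run:
```python
from h import *
z=np.load('w2.npz')
np.set_printoptions(suppress=True,precision=1)
for n,u,v,h in(('pin',394,323,185),('bp L',214,236,115),('bp R',439,236,115),('bk L',230,317,103),('bk R',436,318,103),('collar',393,250,40)):print(n,ray(u/1.4,v/1.4,z,h))
```

```text
pin [542.4 274.1 185. ]
bp L [492.6 171.6 115. ]
bp R [522.1 305.6 115. ]
bk L [549.6 159.9 103. ]
bk R [577.6 295.1 103. ]
collar [542.2 274.1  40. ]
```

arm_command(series=[100,0.1,0,1.5,0,100,0.1,0,4,0,100,0.1,0,6.5,0,100,0.1,0,8.3,0,100,0.1,0,8.7,0])

```text
clock: 1.87
eef_pos: [539.5, 274.2, 144.8]
tool_rot: [-3.138, -0.006, 2.941]
force: [-0.8, -1.4, 0.8]
width: 85.6
gripper_force: 0.0
```

arm_command(series=[0,0,0,0,0,0,0,0,0,0,0,0,0,0,0,0,0,0,0,0,0,0,0,0,0])

```text
clock: 2.28
eef_pos: [543.4, 274.0, 149.5]
tool_rot: [3.14, 0.002, 2.938]
force: [-0.8, -0.2, -0.5]
width: 25.9
gripper_force: 0.0
```

arm_command(series=[0,0,0,0,0,0,0,0,0,0,0,0,0,0,0,0,0,0,0,0,0,0,0,0,0])

```text
clock: 2.7
eef_pos: [543.6, 274.0, 149.5]
tool_rot: [3.14, 0.002, 2.938]
force: [-0.3, -0.2, 5.6]
width: 18.6
gripper_force: 58.4
```

arm_command(series=[0,0,0,-1,0,0,0,0,-3,0,0,0,0,-6,0,0,0,0,-9,0,0,0,0,-12,0])

```text
clock: 3.12
eef_pos: [542.0, 273.1, 269.4]
tool_rot: [-3.14, -0.002, 2.938]
force: [0.9, 0.8, -3.3]
width: 18.4
gripper_force: 59.0
```

arm_command(series=[0,0,0,-1.5,0,0,0,0,-2.5,0,0,0,0,-2.5,0,0,0,0,-2.5,0,0,0,0,-2.5,0])

```text
clock: 3.53
eef_pos: [541.7, 273.1, 291.5]
tool_rot: [-3.139, -0.003, 2.938]
force: [-0.4, 0.5, -3.6]
width: 18.9
gripper_force: 59.1
```

Run:
```python
from h import *
togo([518,-147,294])
p,d,m=grab('top'); save('top2.png',p[130:330,120:420],2.6)
z=np.load('top.npz');X=cloud(z['d'],z)
```

```text
tcp [541.7 273.1 291.5] rot [-3.1393e+00 -2.7000e-03  2.9383e+00] t 3.5333 shift cm [ -6.15 -41.62  -0.17]
```

View pics/top2.png

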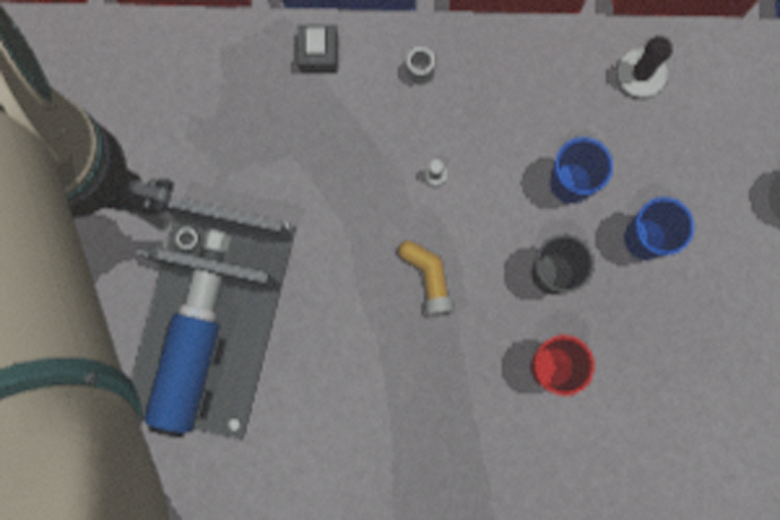

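The collar at (186,238) is empty and the cup at (563,264) stands where it was. Carry the pin over.

arm_command(series=[0,-0.3,-2,0,0,0,-0.8,-5.5,0,0,0,-1.4,-9.3,0,0,0,-1.9,-13,0,0,0,-2.5,-17,0,0])

```text
clock: 4.0
eef_pos: [531.8, 101.1, 291.9]
tool_rot: [-3.141, -0.003, 2.94]
force: [1.1, -0.5, -1.5]
width: 18.8
gripper_force: 59.1
```

arm_command(series=[0,-0.6,-4,0,0,0,-1.2,-8,0,0,0,-1.8,-12,0,0,0,-2.4,-16,0,0,0,-2.9,-19.5,0,0])

```text
clock: 4.42
eef_pos: [520.7, -97.7, 292.1]
tool_rot: [-3.141, -0.002, 2.937]
force: [-0.0, -0.2, -3.0]
width: 18.5
gripper_force: 59.1
```

arm_command(series=[0,-0.4,-2.5,0,0,0,-0.7,-4.2,0,0,0,-0.8,-5,0,0,0,-0.8,-5,0,0,0,-0.8,-5,0,0])

```text
clock: 4.83
eef_pos: [519.5, -144.1, 292.5]
tool_rot: [3.14, -0.002, 2.939]
force: [-0.3, 0.3, -2.0]
width: 18.5
gripper_force: 59.1
```

Run:
```python
from h import *
togo([518,-147,146])
p,d,m=grab('wrist'); np.savez('w3.npz',p=p,d=d,**m); save('w3.png',p,1.4)
```

```text
tcp [ 519.5 -144.1  292.5] rot [ 3.1404e+00 -1.8000e-03  2.9386e+00] t 4.8333 shift cm [ 0.06 -0.33 14.65]
```

View pics/w3.png

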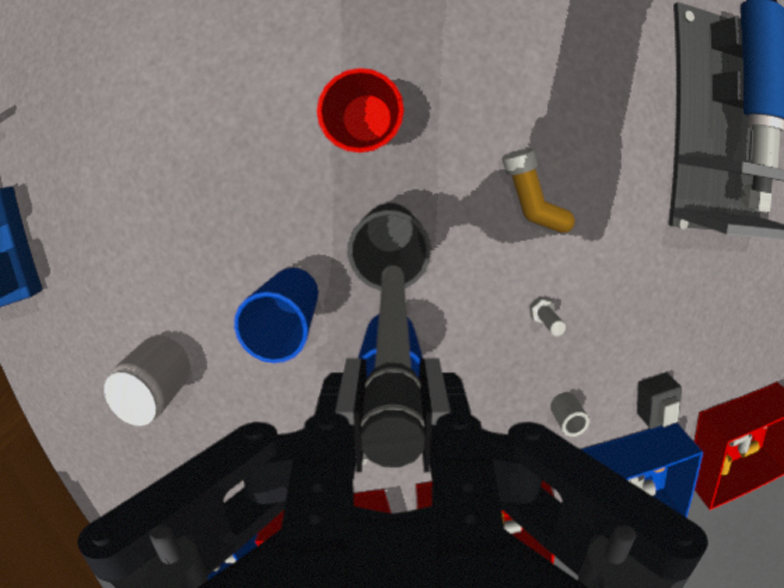

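The pin hangs upright with its foot at (392,275). The cup rim is centred on about (389,249). I'll check by ray.

Run:
```python
from h import *
z=np.load('w3.npz')
for q in((389,249,100),(349,246,100),(430,249,100),(392,272,153)):print(ray(q[0]/1.4,q[1]/1.4,z,q[2]).round(1))
```

```text
[ 514.3 -146.1  100. ]
[ 505.9 -175.1  100. ]
[ 520.5 -115.9  100. ]
[ 517.8 -144.5  153. ]
```

arm_command(series=[0,0.3,-0.3,1.5,0,0,0.3,-0.3,4,0,0,0.3,-0.3,7,0,0,0.3,-0.3,10,0,0,0.3,-0.3,12,0])

```text
clock: 5.3
eef_pos: [515.3, -144.7, 170.9]
tool_rot: [3.14, -0.003, 2.942]
force: [-0.5, 0.1, -2.4]
width: 18.6
gripper_force: 59.1
```

arm_command(series=[0,0,0,0.8,0,0,0,0,1.6,0,0,0,0,2.1,0,0,0,0,2.5,0,0,0,0,2.5,0])

```text
clock: 5.72
eef_pos: [516.6, -147.4, 148.5]
tool_rot: [3.141, 0.001, 2.939]
force: [-0.6, 0.2, -2.9]
width: 18.7
gripper_force: 59.1
```

arm_command(series=[0,0,0,0.1,0,0,0,0,0.2,0,0,0,0,0.3,0,0,0,0,0.3,0,0,0,0,0.3,0])

```text
clock: 6.13
eef_pos: [516.2, -147.7, 145.5]
tool_rot: [3.142, 0.0, 2.938]
force: [-0.5, 0.5, -3.0]
width: 18.5
gripper_force: 59.1
```

arm_command(series=[40,0,0,0,0,60,0,0,0,0,100,0,0,0,0,100,0,0,0,0,100,0,0,0,0])

```text
clock: 6.55
eef_pos: [516.3, -147.7, 145.5]
tool_rot: [-3.142, 0.0, 2.938]
force: [0.1, -0.7, -0.7]
width: 77.9
gripper_force: 0.0
```

arm_command(series=[100,0,0,0,0,100,0,0,0,0,100,0,0,-0.5,0,100,0,0,-2,0,100,0,0,-4,0])

```text
clock: 6.97
eef_pos: [515.0, -147.4, 184.8]
tool_rot: [3.141, -0.003, 2.938]
force: [-0.3, 0.3, 0.4]
width: 85.7
gripper_force: 0.0
```

arm_command(series=[100,0,0,-3,0,100,0,0,-6,0,100,0,0,-8,0,100,0,0,-8,0,100,0,0,-8,0])

```text
clock: 7.38
eef_pos: [516.8, -147.8, 266.7]
tool_rot: [3.142, 0.003, 2.938]
force: [0.0, -0.1, -0.9]
width: 85.7
gripper_force: 0.0
```

Run:
```python
from h import *
togo([536,233,250],2.9416)
p,d,m=grab('wrist'); save('w4.png',p,1.4)
```

```text
tcp [ 516.8 -147.8  266.7] rot [3.1416e+00 2.9000e-03 2.9382e+00] t 7.3833 shift cm [ 5.81 37.68  1.65]
roll deg -0.2
```

View pics/w4.png

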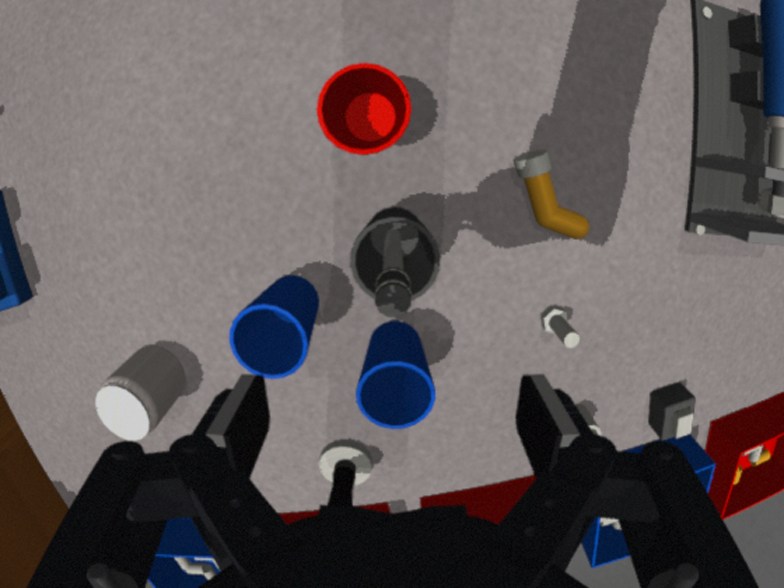

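The pin stands head up in the grey cup, with its head at (393,293). The cup is upright and nothing is disturbed. On to the bolt.

arm_command(series=[100,0.3,2,0,0,100,0.9,5.8,0,0,100,1.5,9.8,0,0,100,2.1,13.8,0,0,100,2.7,17.7,0,0])

```text
clock: 7.85
eef_pos: [524.3, 32.9, 263.8]
tool_rot: [-3.141, -0.003, 2.938]
force: [0.6, -0.0, -0.4]
width: 85.3
gripper_force: 0.0
```

arm_command(series=[100,0.6,4,0,0,100,1.2,8,0,0,100,1.8,12,0,0,100,2.4,16,0,0,100,2.8,18.5,0,0])

```text
clock: 8.27
eef_pos: [533.7, 223.2, 263.6]
tool_rot: [3.141, -0.003, 2.943]
force: [0.8, 0.8, -0.2]
width: 85.7
gripper_force: 0.0
```

arm_command(series=[100,0.2,1.1,0,0,100,0.3,1.4,1,0,100,0.3,1.4,2.5,0,100,0.3,1.4,3,0,100,0.3,1.4,3,0])

```text
clock: 8.68
eef_pos: [534.1, 229.3, 232.8]
tool_rot: [-3.137, -0.004, 2.936]
force: [-0.0, -0.1, 0.5]
width: 85.5
gripper_force: 0.0
```

Run:
```python
from h import *
togo([535.5,233,57],2.9366)
p,d,m=grab('wrist'); np.savez('w5.npz',p=p,d=d,**m); save('w5.png',p,1.4)
```

```text
tcp [534.1 229.3 232.8] rot [-3.1372 -0.0038  2.9355] t 8.6833 shift cm [-0.13  0.47 17.58]
roll deg -0.06
```

View pics/w5.png

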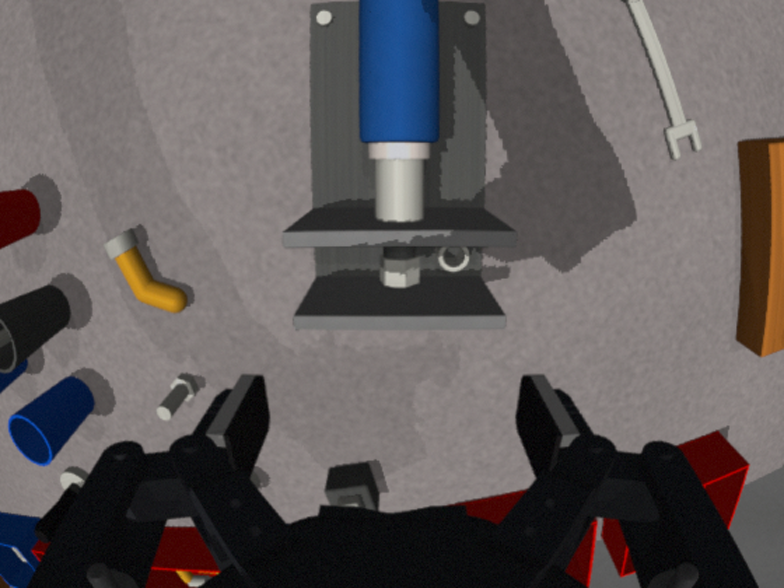

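The bolt head is at about (401,270), 10 px right of the finger midline (391). The plates are level and centred on about 400. I'll work out the correction.

Run:
```python
from h import *
z=np.load('w5.npz')
c=[]
for q in((283,239,115),(516,239,115),(294,321,103),(506,321,103),(382,262,75),(420,262,75)):
    r=ray(q[0]/1.4,q[1]/1.4,z,q[2]); c.append(r); print(r.round(1))
o=np.mean(c[:4],0); print(o.round(1),np.mean(c[4:],0).round(1)); togo([o[0],o[1],57],2.9366)
```

```text
[492.9 170.6 115. ]
[520.8 305.8 115. ]
[548.6 159.5 103. ]
[576.7 295.1 103. ]
[528.6 221.9  75. ]
[533.9 247.1  75. ]
[534.7 232.7 109. ] [531.3 234.5  75. ]
tcp [534.9 229.9 234. ] rot [-3.1388e+00 -2.0000e-03  2.9356e+00] t 8.7333 shift cm [ 0.04  0.33 17.7 ]
roll deg -0.06
```

arm_command(series=[100,0,0.3,1,0,100,0,0.3,3.5,0,100,0,0.3,6.5,0,100,0,0.3,9,0,100,0,0.3,10,0])

```text
clock: 9.15
eef_pos: [534.3, 233.9, 132.2]
tool_rot: [-3.139, -0.004, 2.937]
force: [-0.2, -0.1, 0.4]
width: 85.2
gripper_force: 0.0
```

arm_command(series=[100,0,0,0.5,0,100,0,0,0.5,0,100,0,0,0.5,0,100,0,0,0.5,0,100,0,0,0.5,0])

```text
clock: 9.57
eef_pos: [536.9, 235.6, 131.7]
tool_rot: [3.14, 0.002, 2.938]
force: [-1.1, -0.5, 0.2]
width: 85.1
gripper_force: 0.0
```

```bash
python3 -c "
from h import *
togo([535.2,233,57],2.9366)"
```

```text
tcp [536.9 235.6 131.7] rot [3.1399e+00 2.1000e-03 2.9381e+00] t 9.5667 shift cm [ 0.12 -0.3   7.47]
roll deg 0.08
```

arm_command(series=[100,0.1,-0.2,0.5,0,100,0.1,-0.2,2,0,100,0.1,-0.2,3.5,0,100,0.1,-0.2,5,0,100,0.1,-0.2,6,0])

```text
clock: 9.98
eef_pos: [534.1, 233.2, 69.3]
tool_rot: [-3.141, -0.001, 2.938]
force: [-0.1, 0.0, 0.9]
width: 85.3
gripper_force: 0.0
```

arm_command(series=[100,0,0,0.6,0,100,0,0,1.1,0,100,0,0,1.4,0,100,0,0,1.4,0,100,0,0,1.4,0])

```text
clock: 10.4
eef_pos: [534.8, 233.6, 56.7]
tool_rot: [3.141, 0.001, 2.938]
force: [-0.1, -0.1, -0.6]
width: 85.3
gripper_force: 0.0
```

Run:
```python
from h import *
togo([535.2,233,57],2.9366)
p,d,m=grab('wrist'); save('w6.png',p[120:330,130:430],2.6)
```

```text
tcp [534.8 233.6  56.7] rot [3.1411e+00 5.0000e-04 2.9382e+00] t 10.4 shift cm [-0.05 -0.05 -0.03]
roll deg 0.09
```

View pics/w6.png

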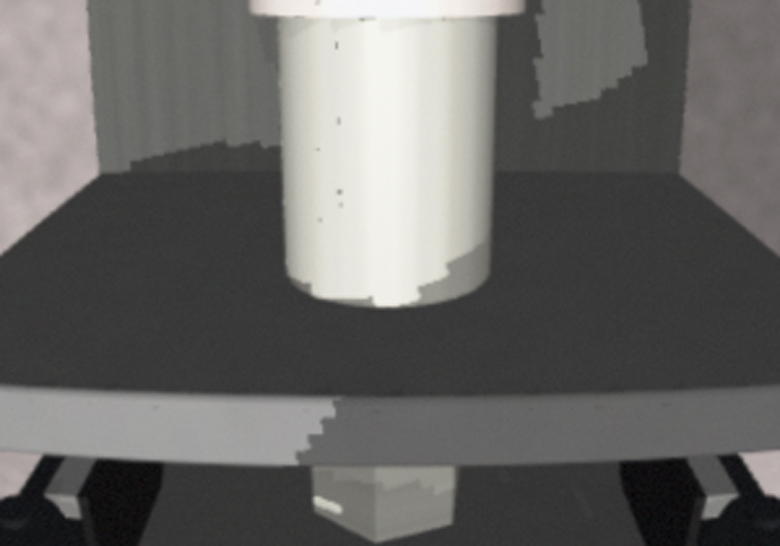

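The hex shows one corner up at (378,540), almost midway between its sides (312 and 455). The flats therefore face the fingers now, so I close.

arm_command(series=[0,0,0,0,0,0,0,0,0,0,0,0,0,0,0,0,0,0,0,0,0,0,0,0,0])

```text
clock: 10.87
eef_pos: [534.5, 233.3, 56.4]
tool_rot: [-3.141, -0.0, 2.938]
force: [-2.8, -12.2, 11.0]
width: 25.7
gripper_force: 22.1
```

arm_command(series=[0,0,0,0,0,0,0,0,0,0,0,0,0,0,0,0,0,0,0,0,0,0,0,0,0])

```text
clock: 11.28
eef_pos: [534.5, 233.1, 56.7]
tool_rot: [-3.141, -0.0, 2.938]
force: [-1.6, -2.4, 6.0]
width: 24.5
gripper_force: 58.6
```

arm_command(series=[0,0,0,0,0,0,0,0,0,0,0,0,0,0,0,0,0,0,0,0,0,0,0,0,0])

```text
clock: 11.7
eef_pos: [534.5, 233.1, 56.7]
tool_rot: [-3.141, -0.0, 2.938]
force: [-1.7, -1.4, 5.8]
width: 24.3
gripper_force: 58.6
```

arm_command(series=[0,0,0,0,0,0,0,0,0,0,0,0,0,0,0,0,0,0,0,0,0,0,0,0,0])

```text
clock: 12.12
eef_pos: [534.5, 233.1, 56.7]
tool_rot: [-3.141, 0.0, 2.938]
force: [-2.0, -2.1, 6.3]
width: 24.2
gripper_force: 58.6
```

Run:
```python
from h import *
for i in range(2):
    s=monitor.read_state(); print({k:np.round(s[k],2) for k in('clock','eef_pos','force','torque','width','gripper_force')})
    p,d,m=grab('wrist')
p2,_,_=grab('scene')
save('w7.png',np.vstack([p[220:400,130:430],p2[130:310,130:430]]),1.6)
```

```text
{'clock': np.float64(12.12), 'eef_pos': array([534.51, 233.12,  56.7 ]), 'force': array([-2.03, -2.08,  6.3 ]), 'torque': array([-0.24,  0.3 ,  0.01]), 'width': np.float64(24.21), 'gripper_force': np.float64(58.62)}
{'clock': np.float64(12.17), 'eef_pos': array([534.51, 233.09,  56.67]), 'force': array([-0.86, -2.43,  5.43]), 'torque': array([-0.24,  0.29,  0.  ]), 'width': np.float64(24.72), 'gripper_force': np.float64(58.62)}
```

View pics/w7.png

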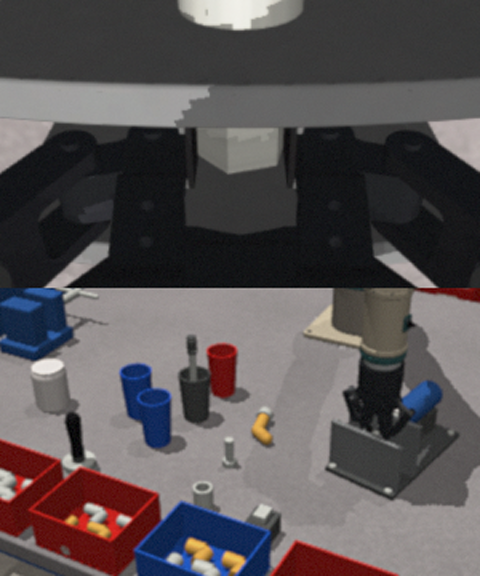

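The fingers hold the hex at a steady 24 mm across the flats with 59 N, corner up at (232,173), and it no longer turns. The pin stands in the upright cup at (192,375), and the other things are in place.

```bash
python3 -c "
from h import *
print(workorder.finish_job())"
```

```text
the job is handed in; nothing more can be done
None
```

I handed the job in at about 12 s: the pin stands head up in the grey tool cup, and the gripper is holding the bolt head square across its flats with about 59 N. It showed no sign of turning over the last second or so, and nothing else on the bench looked disturbed.

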